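Wind out the drying rail and move the hanger onto it

TASK

Wind the drying rail fully out by turning its orange-cupped crank counter-clockwise (seen from above), at a steady unhurried pace of five seconds or more per turn, right through the heavy point in each turn and without turning it back on the way. Then push the red-tipped lock lever fully over, away from the robot, and lift the blue folded hanger over the red end stop of its rail and hang it on the wound-out rail between the two teal bands, leaving it hanging freely. Leave the other things on the shelf where they are and do not drop the hanger.

Things in the scene. Friction and masses are not known exactly. Their poses are not given: they have to be found in the camera images.
- dryer: Fixed drying-rail unit, 640 mm long along its y; origin on the shelf, axes as the world's but for yaw (within 0.12 rad). White winder box 200 x 200 x 100 mm high centred at x -65, y +180 mm. Rails: 12 mm bars along y at x +80, z 210 mm; fixed rail y -325 (post) to -75 mm (stop); the other winds out towards -y from a 32 mm tube with its mouth at y +105 mm: tip at y +100 wound in, -50 fully out.
- winder (a joint): Crank angle, rad, counter-clockwise from above. 0: rail in; starts at 0 to 1; 12.566 (two turns): fully out, hard stop. At angle a the cup lies from the crank axis in the direction dryer yaw + pi + a. 1 rad winds the rail 12 mm. It stays where it is left. About 4 N at the cup turns it, up to 9 N at the heavy point (1.6 rad into each turn, where a weight is lifted), almost nothing half a turn later.
- crank_axis (a point): A fixed point on the crank's vertical axis, level with the top rim of the crank's cup, 168 mm above the shelf.
- cup_mouth (a point): Centre of the open top of the crank's orange cup, 60 mm from the crank axis; goes round with the crank. Cup 60 mm inside diameter, 4 mm wall, 28 mm deep (mouth 168, floor 140 mm above the shelf): shut fingertips put into it carry the crank round without grasping or turning the hand.
- lock (a joint): Lock lever angle, rad: 0 unlocked (leans towards the dryer's -x), 1.0 fully over (leans to +x), stays where it is left (under 2 N to push). Pivots about a level axis along the dryer's y, 34 mm above the shelf.
- lock_tip (a point): Centre of the red ball (26 mm diameter) at the end of the lock lever, 80 mm from its pivot along a 10 mm round stem. At 0 it stands 38 mm to the -x side of the pivot and 104 mm above the shelf; at 1.0, 38 mm to the +x side at the same height.
- hanger_tab (a point): Centre of the upright grip tab on top of the blue folded hanger (0.08 to 0.17 kg, 215 mm tall overall): tab 16 mm along the hanger's x (across the rail), 30 mm along its y (along the rail), 46 mm tall, 247 mm above the shelf when hung. Axes as the dryer's when hung.
- hanger_hook (a point): Point of the hanger lying on the rail axis when hung, 37 mm under the tab's centre. Hook: upside-down U, 24 mm long along y, 30 mm wide inside, bridge resting on the rail; -x leg ends 8 mm below this point, +x leg runs down to a hub whose top is 52 mm below it; folded arms reach 157 mm below. So it can rise up to 40 mm with a rail still inside the hook.
- rail_mid (a point): Point on the axis of the wind-out rail midway between its two teal bands, 75 mm behind its tip; moves with the rail. The bands are 104 mm apart inside, and the whole hook must hang between them. Axes as the dryer's.
- stop_top (a point): Top of the red upturned end stop of the fixed rail, 16 mm wide, 18 mm above the top of the rail.
There are look-alikes about, which are no part of the job. There is more than one size of the part that bears hanger_tab; the job needs the smaller.

How it is judged:
By the outcome, as a careful person would: the job done as asked, in the order asked, and still so for the second after the job is handed in, with the robot touching nothing.
It also fails if it takes over 72 s, if anything falls off the work surface, if the arm or the gripper's body presses on something with over 40 N, if the wrist force passes 120 N, or if a joint passes its speed limit or range.

ROBOT

A 6-joint arm with a two-finger parallel gripper is mounted at the origin on the work surface. World frame = base frame: x ahead of the robot, y to its left, z up, the work surface at z = 0. Lengths are in m, angles in rad, forces in N, time in s.
With the tool pointing down it reaches from about 0.35 to 0.975 m from the base axis. Payload 17.4 kg.
Tool frame: the origin (TCP) lies on the centre line of the jaws, within the pads' length; the fingertips stand 11 mm ahead of it and the grasp point (between the pads) lies 8 mm behind it; z points along the fingers, y is the line along which they close (so a half turn about z gives the same grasp; the last joint's range is limited). The gripper opens to 85 mm and grips with 20 to 120 N. Pads are 22 mm wide; open, the fingers measure 114 mm over their backs; the gripper's body (76 mm by 85 mm) begins 54 mm behind the grasp point. The pads swing forward as they close: fully open they stand 13 mm farther back than shut.
Start: joints at [-1.229, 0.116, 1.442, -0, 1.584, -0.038], TCP at [0.25, -0.627, 0.242] pointing down, gripper open.
Joint ranges: [-2.83, 2.83], [-0.83, 2.19], [0.07, 2.5], [-1.14, 4.28], [0.01, 3], [-2.97, 2.97]. Speed limits (rad/s): [1.89, 1.89, 2.22, 3.14, 3.14, 3.14].

INTERFACE

Orientations are given as a unit quaternion [x, y, z, w].
In Python, from rig import telemetry, eyes, robot gives the robot as it stands.
- The arm moves only by the tool drive_tool, never from a script. Its argument "plan" is text: rows parted by semicolons, each of 7 numbers parted by spaces: the shift along the tool's x, y, z scaled (see below), then the turn, a rotation vector about the tool's x, y, z scaled (see below), then the opening, from 0 (shut) to 1 (fully open). A call has 1 to 5 rows; each row shifts and turns the commanded pose from where the row before left it, along the tool's axes as they then stand; what a row does not reach is not made up. The controller multiplies each number of a shift by 300 mm and each number of a turn by 30 degrees. A row lasts 1/8 s, in which the tool goes at most 62.5 mm and 10.7 degrees, less where a joint would pass 70% of its speed; a pose out of reach is approached as far as the arm can. A call with a number of a shift or a turn outside -1 to 1 is refused whole. A call with a gripper value outside its range is refused whole. The fingers move at their own pace and stop on an object; "squeeze" is the grip in N (left out, the last holds). Time passes only in rows, so rows that do not move let the fingers close. It gives the time, the measured TCP pose, the force, the opening and the grip force at its end, in the units of the state.
- telemetry.state(): the state, without advancing time (a new reading comes with each control period).
- eyes.grab_frame(name): name is "scene" or "top" or "wrist"; returns a dict with "pixels" (400x640x3 uint8, blue, green, red), "vertical_fov" (degrees; the focal length in pixels is half the picture's height over the tangent of half this angle, whatever the lens; pixels are square), "cx", "cy" (the principal point, pixels), "rvec" (rotation vector, rad) and "tvec" (3), from world to camera coordinates, as OpenCV has them. Camera axes: x right, y down, z forward; pixel columns grow to the right and rows downward; lengths in m; the calibration is good to about 2 mm. The wrist camera is an equidistant fisheye: a pixel r from the principal point sees the ray r / f radians off the axis. A picture is of the moment at which its call begins. There is no depth.
- robot.close_job(): hands the job in; it is judged then, once.
The state is a dict: "t": time; "joint_positions": joint angles; "joint_vel": joint speeds; "joint_torque": joint torques, N m; "position": TCP position; "orientation": TCP orientation; "contact_force": force on the tool from outside, world axes, zero at the start; "ft_torque": the same for the moment, N m; "grip_width": opening from 0.0 (shut) to 1.0 (fully open); "gripper_force": force on a finger pad.
Only numpy, scipy, OpenCV 4.12 (cv2) and the standard library are available. Lean on these libraries where they do the work, as an engineer would, in place of code of your own. Each camera call takes 0.05 s, during which the arm holds its last target. There are 200 camera calls.

## Working session

There is one attempt and no reset: what is moved stays moved. The work goes in short steps, Python scripts to look and compute and a tool call to move; the robot and the scene stay as the last step left them, time stands still between calls to the robot, and variables do not carry over. Pictures are saved under pics/ and viewed, at most 14 in all, crops included, and the job is handed in when it is done.

Besides the shell and the picture viewer there is one more tool, called after ">>>" as name(argument=value, ...), one argument or row to a line, values as JSON. drive_tool: Moves the arm, as the interface text tells. Its arguments: {"type":"object","properties":{"plan":{"type":"string"},"squeeze":{"type":"number"}},"required":["plan"]}

```bash
mkdir -p pics; ls
cat > h.py <<'E'
import numpy as np, cv2
from rig import telemetry, eyes, robot
def grab(n,f):
    d=eyes.grab_frame(n); cv2.imwrite(f'pics/{f}.png',d['pixels']); np.save(f'pics/{f}.npy',d,allow_pickle=True); return d
def load(f): return np.load(f'pics/{f}.npy',allow_pickle=True).item()
def ray(d,u,v,fish=False):
    f=200/np.tan(np.radians(d['vertical_fov'])/2); x,y=(u-d['cx'])/f,(v-d['cy'])/f
    if fish:
        r=np.hypot(x,y); s=np.sin(r)/max(r,1e-9); c=np.array([x*s,y*s,np.cos(r)])
    else: c=np.array([x,y,1.])
    R=cv2.Rodrigues(np.array(d['rvec'],float))[0]; t=np.array(d['tvec'],float).ravel()
    return -R.T@t, R.T@c/np.linalg.norm(c)
def plane(d,u,v,z,fish=False):
    o,r=ray(d,u,v,fish); return o+r*(z-o[2])/r[2]
def cross(a,b):
    (o1,r1),(o2,r2)=a,b; s=np.linalg.lstsq(np.c_[r1,-r2],o2-o1,rcond=None)[0]
    p,q=o1+s[0]*r1,o2+s[1]*r2; return (p+q)/2,np.linalg.norm(p-q)
def proj(d,P,fish=False):
    f=200/np.tan(np.radians(d['vertical_fov'])/2)
    c=cv2.Rodrigues(np.array(d['rvec'],float))[0]@np.array(P)+np.array(d['tvec'],float).ravel()
    if fish:
        r=np.hypot(c[0],c[1]); th=np.arctan2(r,c[2]); return d['cx']+f*th*c[0]/r,d['cy']+f*th*c[1]/r
    return d['cx']+f*c[0]/c[2],d['cy']+f*c[1]/c[2]
E
python3 - <<'E'
from h import *
a=grab('scene','s0');b=grab('top','t0')
for d in (a,b): print(d['vertical_fov'],d['cx'],d['cy'],ray(d,320,200))
print(telemetry.state())
E
```

```text
pics
49.43589579313601 318.5747629148318 199.39670981658 (array([ 0.86867024, -0.42024038,  0.99572418]), array([-0.32887574,  0.48261226, -0.81174267]))
55.30214398105563 314.0908699168615 201.96766623075823 (array([0.3847217 , 0.08610616, 0.97572175]), array([ 0.15391482, -0.00474583, -0.98807272]))
{'t': 0.1, 'joint_positions': array([-1.22879668e+00,  1.16442073e-01,  1.44220889e+00,  5.07004174e-05,
        1.58401687e+00, -3.78026165e-02]), 'joint_vel': array([-0.00232006, -0.00059732, -0.00095184, -0.00056   ,  0.00075302,
        0.00077031]), 'joint_torque': array([ 2.24129755e-03, -7.33666921e+01, -6.33789396e+01,  2.87419812e-05,
        5.31037615e-03,  3.30710657e-05]), 'position': array([ 0.25019459, -0.62673963,  0.24162679]), 'orientation': array([ 9.82022699e-01,  1.88762095e-01, -5.63962777e-05, -5.35224705e-04]), 'contact_force': array([-0.15954624, -0.93102896,  0.91636883]), 'ft_torque': array([ 0.00823014, -0.0065721 ,  0.01824269]), 'gripper_force': 0.0, 'grip_width': 0.9995606506201743}
```

```bash
sleep 1
```

```text
(no output)
```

View pics/s0.png

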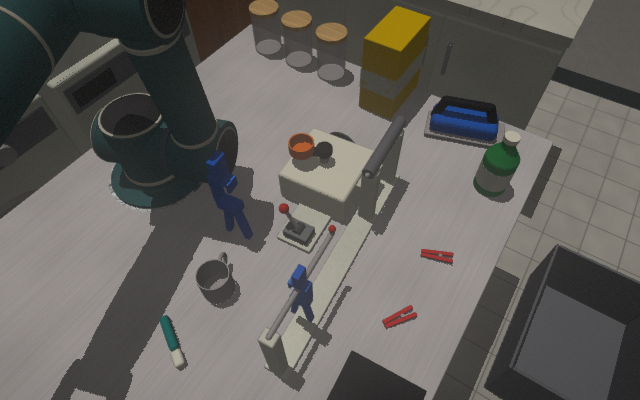

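View pics/t0.png

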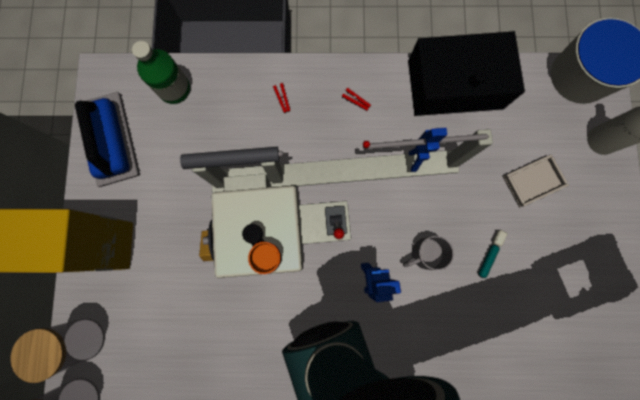

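The scene view shows the white winder box with the orange cup (301,147) and black crank hub (324,150). The lock ball is at (284,208), the red stop at (332,229), and a blue hanger on the rail at (301,283). A second, larger-looking blue hanger stands off the rail at (225,195). The top view shows the same things: cup (265,257), lock ball (339,233), stop (366,145), rail hanger (428,148) and loose hanger (380,285).

```bash
cat > m.py <<'E'
from h import *
def blobs(d,lo,hi,n=8,amin=15):
    hsv=cv2.cvtColor(d['pixels'],cv2.COLOR_BGR2HSV); m=cv2.inRange(hsv,np.array(lo),np.array(hi))
    k,l,s,c=cv2.connectedComponentsWithStats(m); o=[(s[i],c[i],l==i) for i in range(1,k) if s[i][4]>=amin]
    return sorted(o,key=lambda x:-x[0][4])[:n]
E
python3 - <<'E'
from m import *
a=load('s0');b=load('t0')
R={}
for nm,lo,hi in (('orange',(5,150,90),(14,255,255)),('red',(0,150,80),(3,255,255)),('red2',(176,120,80),(179,255,255)),('blue',(105,120,40),(128,255,255)),):
    for k,d in (('s',a),('t',b)):
        print(nm,k,[(x[0].tolist(),x[1].round(1).tolist()) for x in blobs(d,lo,hi)])
# cross guess points
print('stop',cross(ray(a,332,229),ray(b,366,145)),'lock',cross(ray(a,284,208.5),ray(b,339,234)))
# box top corners top view z=.1, rail post
for p in ((213,194),(297,187),(301,270),(217,276)): print(plane(b,*p,.1))
print('hub',plane(b,253,233,.15),cross(ray(a,324,150),ray(b,253,233)))
# crop of two hangers
t=b['pixels'];s=a['pixels']
A=cv2.resize(s[140:250,190:270],None,fx=4,fy=4,interpolation=cv2.INTER_CUBIC); B=cv2.resize(s[225:335,260:340],None,fx=4,fy=4,interpolation=cv2.INTER_CUBIC)
cv2.imwrite('pics/c1.png',np.hstack([A,B]))
E
```

```text
orange s [([288, 133, 26, 19, 194], [301.7, 144.9])]
orange t [([249, 242, 31, 32, 739], [264.7, 256.6])]
red s [([383, 305, 34, 23, 227], [398.6, 316.8]), ([421, 253, 32, 9, 83], [436.5, 257.0]), ([422, 249, 31, 7, 78], [436.8, 251.9]), ([280, 204, 8, 6, 39], [283.0, 206.5]), ([329, 226, 6, 4, 19], [331.6, 227.5])]
red t [([342, 88, 28, 22, 201], [356.6, 99.7]), ([274, 84, 16, 28, 170], [282.3, 98.4]), ([334, 229, 10, 10, 72], [338.5, 233.5]), ([363, 141, 7, 7, 35], [366.0, 144.0])]
red2 s []
red2 t []
blue s [([431, 105, 68, 35, 1373], [466.4, 121.5]), ([206, 152, 18, 16, 123], [213.6, 159.8]), ([292, 265, 13, 15, 106], [298.0, 271.7]), ([222, 175, 14, 11, 47], [229.3, 180.4]), ([207, 172, 10, 14, 43], [210.5, 177.6]), ([217, 198, 12, 9, 31], [222.1, 201.9]), ([288, 278, 4, 7, 19], [289.9, 281.1]), ([305, 282, 7, 10, 17], [307.8, 286.7])]
blue t [([579, 19, 61, 66, 3347], [611.2, 51.5]), ([91, 98, 35, 77, 1514], [107.9, 135.4]), ([366, 268, 35, 34, 719], [381.8, 284.1]), ([411, 128, 36, 43, 533], [429.3, 145.2]), ([88, 160, 18, 18, 156], [95.4, 170.7])]
stop (array([ 0.61666551, -0.01026813,  0.22244081]), np.float64(0.002272516683799585)) lock (array([0.443648  , 0.03951958, 0.1015717 ]), np.float64(0.003501255999786257))
[0.53458077 0.33160782 0.1       ]
[0.55169797 0.13566284 0.1       ]
[0.36089257 0.12448893 0.1       ]
[0.34663438 0.31426982 0.1       ]
hub [0.44063273 0.2269958  0.15      ] (array([0.44174336, 0.22900221, 0.14122081]), np.float64(0.0014291718918236873))
```

View pics/c1.png

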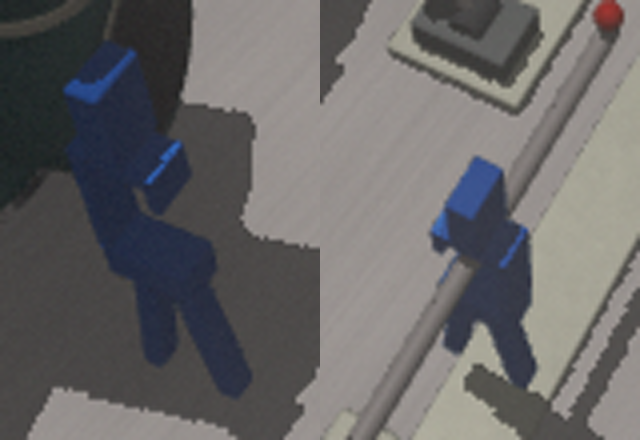

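In the crop, the left hanger stands loose and is larger. The right one hangs on the fixed rail beside the red stop, so it is the job's hanger. I'll fit the dryer frame next.

Run:
```python
from m import *
a=load('s0');b=load('t0')
cup=plane(b,264.7,256.6,.168); cupX=cross(ray(a,301.5,143.5),ray(b,264.7,256.6))
hub=cross(ray(a,324,150),ray(b,253,233))[0]
print('cup',cup,cupX,'hub',hub, 'd',np.linalg.norm((cup-hub)[:2]))
# rail line: gray centre across columns in top view
g=cv2.cvtColor(b['pixels'],cv2.COLOR_BGR2GRAY).astype(int)
for u in (380,395,455,465,475): print(u,g[128:165,u].tolist())
for u in (195,230,265): print(u,g[140:175,u].tolist())
```

```text
cup [0.39005943 0.19794144 0.168     ] (array([0.39086216, 0.19930231, 0.1636124 ]), np.float64(0.002148950353796767)) hub [0.44174336 0.22900221 0.14122081] d 0.060299260359535915
380 [141, 138, 139, 142, 140, 140, 138, 140, 140, 140, 138, 137, 140, 136, 116, 105, 114, 114, 103, 84, 64, 55, 51, 67, 107, 134, 136, 132, 138, 148, 154, 154, 154, 152, 154, 155, 155]
395 [138, 138, 140, 141, 140, 141, 140, 140, 142, 143, 140, 138, 125, 107, 102, 116, 112, 100, 84, 67, 55, 51, 69, 108, 136, 140, 134, 139, 150, 153, 152, 154, 155, 156, 156, 155, 153]
455 [136, 139, 135, 136, 135, 135, 135, 120, 103, 102, 112, 108, 93, 75, 61, 51, 51, 51, 46, 47, 44, 38, 35, 37, 38, 37, 40, 35, 38, 37, 35, 39, 42, 47, 52, 58, 56]
465 [138, 138, 138, 137, 136, 137, 132, 113, 102, 106, 109, 98, 75, 49, 37, 36, 35, 36, 39, 39, 39, 40, 38, 40, 39, 40, 46, 53, 56, 56, 56, 56, 61, 78, 109, 129, 134]
475 [139, 136, 126, 100, 71, 53, 63, 88, 106, 110, 101, 80, 58, 40, 38, 37, 39, 40, 42, 47, 53, 54, 57, 57, 55, 60, 75, 99, 123, 132, 134, 134, 132, 135, 134, 135, 132]
195 [137, 139, 138, 134, 137, 137, 136, 138, 141, 140, 140, 137, 116, 78, 54, 56, 61, 66, 69, 73, 72, 70, 63, 60, 54, 51, 43, 61, 113, 146, 144, 113, 89, 104, 128]
230 [139, 141, 140, 139, 135, 135, 138, 139, 135, 117, 82, 54, 52, 59, 63, 70, 72, 74, 73, 66, 61, 58, 52, 43, 37, 38, 46, 58, 92, 129, 150, 158, 161, 165, 161]
265 [140, 139, 139, 140, 137, 135, 120, 83, 54, 49, 56, 62, 68, 71, 75, 73, 70, 64, 58, 53, 50, 56, 100, 138, 145, 119, 81, 62, 60, 63, 72, 91, 117, 129, 122]
```

Run:
```python
from m import *
b=load('t0');t=b['pixels']
cv2.imwrite('pics/c2.png',np.vstack([cv2.resize(t[120:180,340:500],(800,300),interpolation=cv2.INTER_CUBIC),cv2.resize(t[190:280,200:360],(533,300),interpolation=cv2.INTER_CUBIC)[:, :533] if 0 else np.hstack([cv2.resize(t[190:280,200:360],(533,300),interpolation=cv2.INTER_CUBIC),np.zeros((300,267,3),np.uint8)])]))
```

```text
(no output)
```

View pics/c2.png

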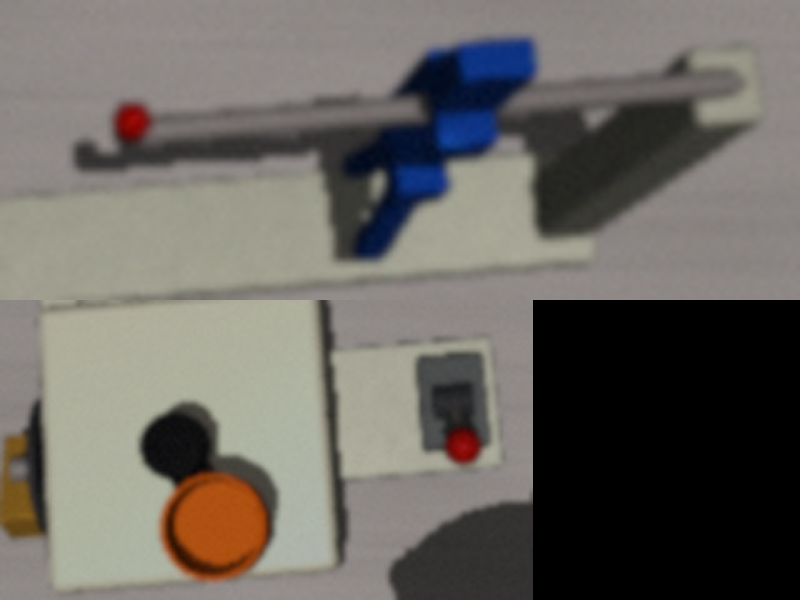

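The crop confirms these pixel positions in the full top view: hanger tab top (439.6,132), rail centre line near (395,144) to (465,137), hub (235–236,219 region), cup rim centre (265,257) and lock ball (338.5,233).

Run:
```python
from m import *
b=load('t0');a=load('s0')
P=[plane(b,u,v,.21) for u,v in ((380,145.3),(395,144),(465,137.2),(475,136.5))]
q=P[-1]-P[0]; q2=P[2]-P[1]; print('rail yaw',np.arctan2(q[0],-q[1]),np.arctan2(q2[0],-q2[1]))
T=[plane(b,u,v,.226) for u,v in ((195,160),(265,154.5))]; q=T[1]-T[0]; print('tube yaw',np.arctan2(q[0],-q[1]))
q=P[3]-T[0]; print('whole',np.arctan2(q[0],-q[1]))
for yaw in (.08,.09,.1):
    R=np.array([[np.cos(yaw),-np.sin(yaw)],[np.sin(yaw),np.cos(yaw)]])
    # hub crop (177,445)->px
    hub=plane(b,200+177/3.333,190+145/3.333,.155)[:2]
    cup=plane(b,264.6,257,.168)[:2]; stop=cross(ray(a,331.8,228),ray(b,366,144.5))[0][:2]; rail=P[1][:2]
    lock=plane(b,338.5,233.5,.104)[:2]; tab=plane(b,439.6,132.2,.27)[:2]
    box=np.mean([plane(b,*p,.1)[:2] for p in ((213,194),(297,187),(301,270),(217,276))],0)
    O=box-R@[-.065,.18]
    print(yaw,'O',O,*[(k,(R.T@(v-O)).round(4)) for k,v in dict(hub=hub,cup=cup,stop=stop,rail=rail,lock=lock,tab=tab,tube=T[1][:2]).items()], 'hubw',hub,'cupw',cup, 'd',np.linalg.norm(hub-cup))
```

```text
rail yaw 0.09686510875028535 0.1014727290113774
tube yaw 0.08246668348675594
whole 0.09607111757972907
0.08 O [0.52762818 0.0522775 ] ('hub', array([-0.0743,  0.1801])) ('cup', array([-0.1263,  0.1564])) ('stop', array([ 0.0835, -0.0692])) ('rail', array([ 0.0839, -0.1321])) ('lock', array([-0.085 , -0.0059])) ('tab', array([ 0.083 , -0.2057])) ('tube', array([0.078 , 0.1361])) hubw [0.43921128 0.22588504] cupw [0.38922816 0.1981317 ] d 0.057171329915514456
0.09 O [0.52936649 0.05307797] ('hub', array([-0.0743,  0.1802])) ('cup', array([-0.1265,  0.1571])) ('stop', array([ 0.081 , -0.0707])) ('rail', array([ 0.0808, -0.1335])) ('lock', array([-0.0869, -0.0057])) ('tab', array([ 0.0791, -0.2071])) ('tube', array([0.0776, 0.1347])) hubw [0.43921128 0.22588504] cupw [0.38922816 0.1981317 ] d 0.057171329915514456
0.1 O [0.53109671 0.05389577] ('hub', array([-0.0743,  0.1803])) ('cup', array([-0.1268,  0.1577])) ('stop', array([ 0.0785, -0.0721])) ('rail', array([ 0.0777, -0.135 ])) ('lock', array([-0.0887, -0.0055])) ('tab', array([ 0.0752, -0.2086])) ('tube', array([0.0771, 0.1332])) hubw [0.43921128 0.22588504] cupw [0.38922816 0.1981317 ] d 0.057171329915514456
```

>>> drive_tool(
  plan="0 0 -0.07 0 0 -0.35 0;0 0 -0.07 0 0 -0.35 0;0 0 -0.07 0 0 -0.35 0;0 0 -0.07 0 0 -0.35 0;0 0 -0.07 0 0 -0.35 0",
  squeeze=40,
)

```text
t: 0.72
position: [0.2502, -0.6268, 0.3475]
orientation: [0.795, 0.606, 0.0, -0.0]
contact_force: [-1.1, -1.0, 0.3]
grip_width: 0.001
gripper_force: 0.0
```

>>> drive_tool(
  plan="0 0 -0.07 0 0 -0.35 0;0 0 -0.07 0 0 -0.35 0;0 0 0 0 0 0 0",
)

```text
t: 1.1
position: [0.2503, -0.6271, 0.3905]
orientation: [0.674, 0.738, -0.0, 0.001]
contact_force: [-0.1, 0.5, 0.1]
grip_width: -0.003
gripper_force: 0.0
```

>>> drive_tool(
  plan="0.168 0.12 0 0 0 0 0;0.168 0.12 0 0 0 0 0;0.168 0.12 0 0 0 0 0;0.168 0.12 0 0 0 0 0;0.168 0.12 0 0 0 0 0",
)

```text
t: 1.72
position: [0.4069, -0.3576, 0.3879]
orientation: [0.676, 0.737, 0.0, -0.001]
contact_force: [1.1, 0.6, 0.4]
grip_width: 0.001
gripper_force: 0.0
```

>>> drive_tool(
  plan="0.168 0.12 0 0 0 0 0;0.168 0.12 0 0 0 0 0;0.168 0.12 0 0 0 0 0;0.194 -0.035 0 0 0 0 0;0.194 -0.035 0 0 0 0 0",
)

```text
t: 2.35
position: [0.468, -0.0833, 0.3875]
orientation: [0.676, 0.737, -0.0, -0.001]
contact_force: [1.4, 0.4, -0.1]
grip_width: 0.002
gripper_force: 0.0
```

>>> drive_tool(
  plan="0.194 -0.035 0 0 0 0 0;0.194 -0.035 0 0 0 0 0;0.194 -0.035 0.05 0 0 0 0;0.194 -0.035 0.05 0 0 0 0;0.194 -0.036 0.05 0 0 0 0",
)

```text
t: 2.98
position: [0.3881, 0.2015, 0.3425]
orientation: [0.676, 0.737, -0.0, -0.0]
contact_force: [1.6, -0.6, 0.2]
grip_width: -0.002
gripper_force: 0.0
```

>>> drive_tool(
  plan="0 0 0.12 0 0 0 0;0 0 0.13 0 0 0 0;0 0 0 0 0 0 0",
)

```text
t: 3.35
position: [0.3882, 0.1996, 0.266]
orientation: [0.675, 0.738, -0.002, -0.001]
contact_force: [-1.1, 0.8, 0.4]
grip_width: -0.0
gripper_force: 0.0
```

Run:
```python
from m import *
d=grab('wrist','w1');s=telemetry.state();print(s['position'],s['t'])
for lo,hi in (((5,150,60),(14,255,255)),):
    for st,c,m in blobs(d,lo,hi,3): print(st.tolist(),c.round(1).tolist(), plane(d,st[0]+st[2]/2,st[1]+st[3]/2,.168,True))
```

```text
[0.38878984 0.19971524 0.26846858] 3.4
[285, 158, 86, 86, 5690] [327.4, 201.3] [0.38916867 0.20375474 0.168     ]
```

View pics/w1.png

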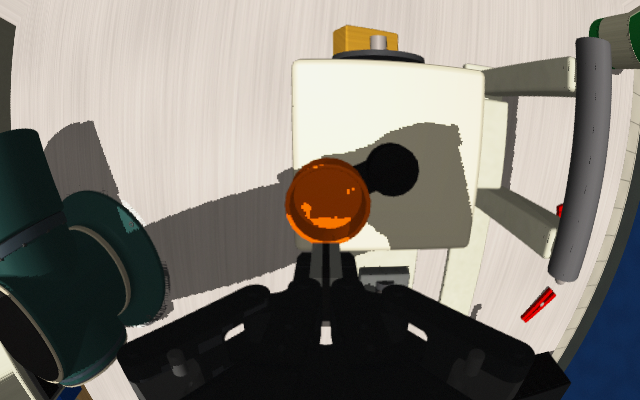

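The wrist view shows the cup centred at (328,201) and the black hub at (392,169). The shut fingers are just below the cup in the image, so the cup lies close under the TCP.

Run:
```python
from m import *
d=load('w1');b=load('t0');a=load('s0')
h1=ray(d,392,169,True)
print(cross(h1,ray(b,253.1,233.5)),cross(h1,ray(a,324,150)),plane(d,392,169,.15,True))
print(cross(ray(d,328,201,True),ray(b,264.7,257)), plane(d,559,285,.21,True))
for p in ((295,60),(483,70),(470,248),(295,245)): print(plane(d,*p,.1,True))
print(proj(d,[.389,.2,.168],True))
```

```text
(array([0.44098363, 0.22866462, 0.14125099]), np.float64(0.0018846949030737904)) (array([0.44205832, 0.22925012, 0.141394  ]), np.float64(0.0005906672397037313)) [0.4398202  0.23057945 0.15      ]
(array([0.38943383, 0.19974349, 0.15489453]), np.float64(0.0002636336317308106)) [0.60493547 0.15618205 0.21      ]
[0.34762426 0.31875663 0.1       ]
[0.53674501 0.33713859 0.1       ]
[0.5592648  0.14156292 0.1       ]
[0.36079807 0.13104534 0.1       ]
(np.float64(327.3427234676429), np.float64(205.5658158807725))
```

>>> drive_tool(
  plan="0 0 0.12 0 0 0 0;0 0 0.12 0 0 0 0;0 0 0.08 0 0 0 0;0 0 0.04 0 0 0 0;0 0 0 0 0 0 0",
)

```text
t: 4.03
position: [0.3895, 0.1999, 0.1621]
orientation: [0.674, 0.738, 0.0, 0.0]
contact_force: [0.1, -0.0, 0.0]
grip_width: -0.002
gripper_force: 0.0
```

Run:
```python
import numpy as np
a=np.pi+.41+np.radians(6)*np.arange(61); x,y=.2*np.sin(a),.2*np.cos(a)
x,y=np.round(x,4),np.round(y,4)
for k in range(12): print(k,';'.join(f'{x[i+1]-x[i]:.4f} {y[i+1]-y[i]:.4f} 0 0 0 0 0' for i in range(5*k,5*k+5)))
```

```text
0 -0.0188 0.0093 0 0 0 0 0;-0.0176 0.0113 0 0 0 0 0;-0.0164 0.0130 0 0 0 0 0;-0.0149 0.0147 0 0 0 0 0;-0.0134 0.0161 0 0 0 0 0
1 -0.0115 0.0175 0 0 0 0 0;-0.0097 0.0185 0 0 0 0 0;-0.0077 0.0195 0 0 0 0 0;-0.0056 0.0202 0 0 0 0 0;-0.0034 0.0206 0 0 0 0 0
2 -0.0013 0.0209 0 0 0 0 0;0.0009 0.0209 0 0 0 0 0;0.0031 0.0207 0 0 0 0 0;0.0052 0.0203 0 0 0 0 0;0.0074 0.0196 0 0 0 0 0
3 0.0093 0.0188 0 0 0 0 0;0.0113 0.0176 0 0 0 0 0;0.0130 0.0164 0 0 0 0 0;0.0147 0.0149 0 0 0 0 0;0.0161 0.0134 0 0 0 0 0
4 0.0175 0.0115 0 0 0 0 0;0.0185 0.0097 0 0 0 0 0;0.0195 0.0077 0 0 0 0 0;0.0202 0.0056 0 0 0 0 0;0.0206 0.0034 0 0 0 0 0
5 0.0209 0.0013 0 0 0 0 0;0.0209 -0.0009 0 0 0 0 0;0.0207 -0.0031 0 0 0 0 0;0.0203 -0.0052 0 0 0 0 0;0.0196 -0.0074 0 0 0 0 0
6 0.0188 -0.0093 0 0 0 0 0;0.0176 -0.0113 0 0 0 0 0;0.0164 -0.0130 0 0 0 0 0;0.0149 -0.0147 0 0 0 0 0;0.0134 -0.0161 0 0 0 0 0
7 0.0115 -0.0175 0 0 0 0 0;0.0097 -0.0185 0 0 0 0 0;0.0077 -0.0195 0 0 0 0 0;0.0056 -0.0202 0 0 0 0 0;0.0034 -0.0206 0 0 0 0 0
8 0.0013 -0.0209 0 0 0 0 0;-0.0009 -0.0209 0 0 0 0 0;-0.0031 -0.0207 0 0 0 0 0;-0.0052 -0.0203 0 0 0 0 0;-0.0074 -0.0196 0 0 0 0 0
9 -0.0093 -0.0188 0 0 0 0 0;-0.0113 -0.0176 0 0 0 0 0;-0.0130 -0.0164 0 0 0 0 0;-0.0147 -0.0149 0 0 0 0 0;-0.0161 -0.0134 0 0 0 0 0
10 -0.0175 -0.0115 0 0 0 0 0;-0.0185 -0.0097 0 0 0 0 0;-0.0195 -0.0077 0 0 0 0 0;-0.0202 -0.0056 0 0 0 0 0;-0.0206 -0.0034 0 0 0 0 0
11 -0.0209 -0.0013 0 0 0 0 0;-0.0209 0.0009 0 0 0 0 0;-0.0207 0.0031 0 0 0 0 0;-0.0203 0.0052 0 0 0 0 0;-0.0196 0.0074 0 0 0 0 0
```

>>> drive_tool(
  plan="-0.0188 0.0093 0 0 0 0 0;-0.0176 0.0113 0 0 0 0 0;-0.0164 0.0130 0 0 0 0 0;-0.0149 0.0147 0 0 0 0 0;-0.0134 0.0161 0 0 0 0 0",
)

```text
t: 4.65
position: [0.4109, 0.1779, 0.1618]
orientation: [0.674, 0.739, 0.001, -0.001]
contact_force: [-4.8, 9.1, 2.7]
grip_width: 0.001
gripper_force: 4.1
```

>>> drive_tool(
  plan="-0.0115 0.0175 0 0 0 0 0;-0.0097 0.0185 0 0 0 0 0;-0.0077 0.0195 0 0 0 0 0;-0.0056 0.0202 0 0 0 0 0;-0.0034 0.0206 0 0 0 0 0",
)

```text
t: 5.28
position: [0.4403, 0.169, 0.1615]
orientation: [0.674, 0.739, -0.0, -0.001]
contact_force: [-8.6, 6.6, 2.1]
grip_width: 0.002
gripper_force: 4.3
```

>>> drive_tool(
  plan="-0.0013 0.0209 0 0 0 0 0;0.0009 0.0209 0 0 0 0 0;0.0031 0.0207 0 0 0 0 0;0.0052 0.0203 0 0 0 0 0;0.0074 0.0196 0 0 0 0 0",
)

```text
t: 5.9
position: [0.4699, 0.176, 0.1608]
orientation: [0.674, 0.739, -0.001, -0.001]
contact_force: [-11.3, 0.9, -1.2]
grip_width: -0.002
gripper_force: 4.5
```

>>> drive_tool(
  plan="0.0093 0.0188 0 0 0 0 0;0.0113 0.0176 0 0 0 0 0;0.0130 0.0164 0 0 0 0 0;0.0147 0.0149 0 0 0 0 0;0.0161 0.0134 0 0 0 0 0",
)

```text
t: 6.52
position: [0.492, 0.1973, 0.1606]
orientation: [0.674, 0.739, -0.002, -0.001]
contact_force: [-16.7, -0.1, 1.5]
grip_width: -0.002
gripper_force: 7.1
```

>>> drive_tool(
  plan="0.0175 0.0115 0 0 0 0 0;0.0185 0.0097 0 0 0 0 0;0.0195 0.0077 0 0 0 0 0;0.0202 0.0056 0 0 0 0 0;0.0206 0.0034 0 0 0 0 0",
)

```text
t: 7.15
position: [0.5006, 0.2266, 0.1603]
orientation: [0.674, 0.739, -0.002, -0.001]
contact_force: [-14.6, -6.5, -2.9]
grip_width: -0.0
gripper_force: 6.1
```

>>> drive_tool(
  plan="0.0209 0.0013 0 0 0 0 0;0.0209 -0.0009 0 0 0 0 0;0.0207 -0.0031 0 0 0 0 0;0.0203 -0.0052 0 0 0 0 0;0.0196 -0.0074 0 0 0 0 0",
)

```text
t: 7.78
position: [0.4946, 0.2568, 0.1613]
orientation: [0.674, 0.739, -0.001, 0.0]
contact_force: [-1.0, -6.2, -0.1]
grip_width: -0.004
gripper_force: 2.6
```

>>> drive_tool(
  plan="0.0188 -0.0093 0 0 0 0 0;0.0176 -0.0113 0 0 0 0 0;0.0164 -0.0130 0 0 0 0 0;0.0149 -0.0147 0 0 0 0 0;0.0134 -0.0161 0 0 0 0 0",
)

```text
t: 8.4
position: [0.4733, 0.2796, 0.1615]
orientation: [0.674, 0.739, -0.0, 0.0]
contact_force: [2.3, -4.0, 0.8]
grip_width: -0.001
gripper_force: 1.7
```

>>> drive_tool(
  plan="0.0115 -0.0175 0 0 0 0 0;0.0097 -0.0185 0 0 0 0 0;0.0077 -0.0195 0 0 0 0 0;0.0056 -0.0202 0 0 0 0 0;0.0034 -0.0206 0 0 0 0 0",
)

```text
t: 9.02
position: [0.4427, 0.2889, 0.1613]
orientation: [0.674, 0.739, 0.0, -0.0]
contact_force: [1.4, -1.3, 0.2]
grip_width: 0.001
gripper_force: 0.8
```

>>> drive_tool(
  plan="0.0013 -0.0209 0 0 0 0 0;-0.0009 -0.0209 0 0 0 0 0;-0.0031 -0.0207 0 0 0 0 0;-0.0052 -0.0203 0 0 0 0 0;-0.0074 -0.0196 0 0 0 0 0",
)

```text
t: 9.65
position: [0.4126, 0.2812, 0.1613]
orientation: [0.674, 0.739, 0.0, -0.0]
contact_force: [1.5, 0.1, 0.0]
grip_width: -0.003
gripper_force: 0.8
```

>>> drive_tool(
  plan="-0.0093 -0.0188 0 0 0 0 0;-0.0113 -0.0176 0 0 0 0 0;-0.0130 -0.0164 0 0 0 0 0;-0.0147 -0.0149 0 0 0 0 0;-0.0161 -0.0134 0 0 0 0 0",
)

```text
t: 10.28
position: [0.3903, 0.2596, 0.1614]
orientation: [0.674, 0.739, 0.0, 0.0]
contact_force: [5.7, -0.1, -0.2]
grip_width: -0.006
gripper_force: 2.0
```

>>> drive_tool(
  plan="-0.0175 -0.0115 0 0 0 0 0;-0.0185 -0.0097 0 0 0 0 0;-0.0195 -0.0077 0 0 0 0 0;-0.0202 -0.0056 0 0 0 0 0;-0.0206 -0.0034 0 0 0 0 0",
)

```text
t: 10.9
position: [0.3822, 0.2299, 0.1616]
orientation: [0.674, 0.739, 0.001, 0.0]
contact_force: [7.2, 4.2, -0.3]
grip_width: -0.001
gripper_force: 3.4
```

>>> drive_tool(
  plan="-0.0209 -0.0013 0 0 0 0 0;-0.0209 0.0009 0 0 0 0 0;-0.0207 0.0031 0 0 0 0 0;-0.0203 0.0052 0 0 0 0 0;-0.0196 0.0074 0 0 0 0 0",
)

```text
t: 11.52
position: [0.3892, 0.2002, 0.1617]
orientation: [0.674, 0.739, 0.001, -0.001]
contact_force: [1.0, 7.5, 1.4]
grip_width: -0.0
gripper_force: 3.1
```

>>> drive_tool(
  plan="-0.0188 0.0093 0 0 0 0 0;-0.0176 0.0113 0 0 0 0 0;-0.0164 0.0130 0 0 0 0 0;-0.0149 0.0147 0 0 0 0 0;-0.0134 0.0161 0 0 0 0 0",
)

```text
t: 12.15
position: [0.4102, 0.178, 0.1614]
orientation: [0.674, 0.739, 0.0, -0.001]
contact_force: [-4.5, 8.8, 2.0]
grip_width: -0.003
gripper_force: 4.0
```

>>> drive_tool(
  plan="-0.0115 0.0175 0 0 0 0 0;-0.0097 0.0185 0 0 0 0 0;-0.0077 0.0195 0 0 0 0 0;-0.0056 0.0202 0 0 0 0 0;-0.0034 0.0206 0 0 0 0 0",
)

```text
t: 12.78
position: [0.4396, 0.1691, 0.1611]
orientation: [0.674, 0.739, -0.0, -0.001]
contact_force: [-9.0, 6.4, 1.9]
grip_width: 0.001
gripper_force: 4.1
```

>>> drive_tool(
  plan="-0.0013 0.0209 0 0 0 0 0;0.0009 0.0209 0 0 0 0 0;0.0031 0.0207 0 0 0 0 0;0.0052 0.0203 0 0 0 0 0;0.0074 0.0196 0 0 0 0 0",
)

```text
t: 13.4
position: [0.4692, 0.1762, 0.1604]
orientation: [0.674, 0.739, -0.002, -0.002]
contact_force: [-11.9, 1.8, -0.4]
grip_width: -0.002
gripper_force: 4.5
```

>>> drive_tool(
  plan="0.0093 0.0188 0 0 0 0 0;0.0113 0.0176 0 0 0 0 0;0.0130 0.0164 0 0 0 0 0;0.0147 0.0149 0 0 0 0 0;0.0161 0.0134 0 0 0 0 0",
)

```text
t: 14.02
position: [0.4916, 0.1973, 0.1603]
orientation: [0.674, 0.739, -0.002, -0.001]
contact_force: [-15.3, -1.7, -0.1]
grip_width: 0.0
gripper_force: 6.0
```

>>> drive_tool(
  plan="0.0175 0.0115 0 0 0 0 0;0.0185 0.0097 0 0 0 0 0;0.0195 0.0077 0 0 0 0 0;0.0202 0.0056 0 0 0 0 0;0.0206 0.0034 0 0 0 0 0",
)

```text
t: 14.65
position: [0.5001, 0.2267, 0.16]
orientation: [0.674, 0.739, -0.003, -0.001]
contact_force: [-11.0, -7.5, -2.1]
grip_width: -0.002
gripper_force: 5.1
```

>>> drive_tool(
  plan="0.0209 0.0013 0 0 0 0 0;0.0209 -0.0009 0 0 0 0 0;0.0207 -0.0031 0 0 0 0 0;0.0203 -0.0052 0 0 0 0 0;0.0196 -0.0074 0 0 0 0 0",
)

```text
t: 15.28
position: [0.4939, 0.2568, 0.161]
orientation: [0.674, 0.739, -0.001, 0.0]
contact_force: [-1.1, -6.9, 0.5]
grip_width: -0.004
gripper_force: 2.6
```

>>> drive_tool(
  plan="0.0188 -0.0093 0 0 0 0 0;0.0176 -0.0113 0 0 0 0 0;0.0164 -0.0130 0 0 0 0 0;0.0149 -0.0147 0 0 0 0 0;0.0134 -0.0161 0 0 0 0 0",
)

```text
t: 15.9
position: [0.4726, 0.2796, 0.1611]
orientation: [0.674, 0.739, -0.0, 0.0]
contact_force: [1.4, -3.8, -0.1]
grip_width: -0.005
gripper_force: 1.6
```

>>> drive_tool(
  plan="0.0115 -0.0175 0 0 0 0 0;0.0097 -0.0185 0 0 0 0 0;0.0077 -0.0195 0 0 0 0 0;0.0056 -0.0202 0 0 0 0 0;0.0034 -0.0206 0 0 0 0 0",
)

```text
t: 16.52
position: [0.4427, 0.2889, 0.1614]
orientation: [0.674, 0.739, 0.0, -0.0]
contact_force: [2.5, -0.7, 0.8]
grip_width: -0.0
gripper_force: 0.8
```

>>> drive_tool(
  plan="0.0013 -0.0209 0 0 0 0 0;-0.0009 -0.0209 0 0 0 0 0;-0.0031 -0.0207 0 0 0 0 0;-0.0052 -0.0203 0 0 0 0 0;-0.0074 -0.0196 0 0 0 0 0",
)

```text
t: 17.15
position: [0.4126, 0.2812, 0.1613]
orientation: [0.674, 0.739, 0.0, -0.0]
contact_force: [2.2, -0.6, -0.4]
grip_width: 0.001
gripper_force: 0.8
```

>>> drive_tool(
  plan="-0.0093 -0.0188 0 0 0 0 0;-0.0113 -0.0176 0 0 0 0 0;-0.0130 -0.0164 0 0 0 0 0;-0.0147 -0.0149 0 0 0 0 0;-0.0161 -0.0134 0 0 0 0 0",
)

```text
t: 17.77
position: [0.3903, 0.2596, 0.1613]
orientation: [0.674, 0.739, 0.0, 0.0]
contact_force: [4.3, -0.5, -0.3]
grip_width: 0.001
gripper_force: 2.0
```

>>> drive_tool(
  plan="-0.0175 -0.0115 0 0 0 0 0;-0.0185 -0.0097 0 0 0 0 0;-0.0195 -0.0077 0 0 0 0 0;-0.0202 -0.0056 0 0 0 0 0;-0.0206 -0.0034 0 0 0 0 0",
)

```text
t: 18.4
position: [0.3821, 0.2299, 0.1616]
orientation: [0.674, 0.739, 0.001, 0.0]
contact_force: [8.6, 4.4, 0.0]
grip_width: -0.002
gripper_force: 3.3
```

>>> drive_tool(
  plan="-0.0209 -0.0013 0 0 0 0 0;-0.0209 0.0009 0 0 0 0 0",
)

```text
t: 18.65
position: [0.3829, 0.2177, 0.1617]
orientation: [0.674, 0.739, 0.001, -0.0]
contact_force: [3.0, 4.9, 0.9]
grip_width: 0.002
gripper_force: 2.6
```

>>> drive_tool(
  plan="-0.0207 0.0031 0 0 0 0 0",
)

```text
t: 18.77
position: [0.3844, 0.2117, 0.1616]
orientation: [0.674, 0.739, 0.001, -0.0]
contact_force: [1.5, 7.1, 1.1]
grip_width: 0.001
gripper_force: 2.8
```

>>> drive_tool(
  plan="-0.0150 0.0040 0 0 0 0 0",
)

```text
t: 18.9
position: [0.3859, 0.2073, 0.1616]
orientation: [0.674, 0.739, 0.001, -0.0]
contact_force: [2.1, 7.0, 1.3]
grip_width: 0.001
gripper_force: 3.6
```

>>> drive_tool(
  plan="-0.0150 0.0050 0 0 0 0 0",
)

```text
t: 19.02
position: [0.3867, 0.206, 0.1617]
orientation: [0.673, 0.739, 0.003, -0.004]
contact_force: [-18.7, 59.5, 0.7]
grip_width: -0.003
gripper_force: 30.8
```

>>> drive_tool(
  plan="0.02 -0.005 0 0 0 0 0;0.01 0 -0.08 0 0 0 0;0 0 -0.15 0 0 0 0;-0.1 0 -0.06 0 0 0 0;-0.2 0 0 0 0 0 0",
)

```text
t: 19.65
position: [0.3937, 0.1219, 0.2497]
orientation: [0.673, 0.74, 0.001, 0.0]
contact_force: [0.4, -0.4, -0.8]
grip_width: -0.002
gripper_force: 0.0
```

>>> drive_tool(
  plan="-0.2 0 0 0 0 0 0;-0.1 0 0 0 0 0 0;0 0 0 0 0 0 0",
)

```text
t: 20.02
position: [0.4018, 0.0307, 0.2482]
orientation: [0.675, 0.738, -0.0, -0.0]
contact_force: [-0.5, 0.1, -0.5]
grip_width: -0.001
gripper_force: 0.0
```

Run:
```python
from m import *
b=grab('top','t1');a=grab('scene','s1');w=grab('wrist','w2');print(telemetry.state()['position'])
for k,d in (('s',a),('t',b),('w',w)):
    for nm,lo,hi in (('red',(0,150,60),(4,255,255)),('teal',(78,80,40),(98,255,255)),('orange',(5,150,60),(14,255,255))):
        print(k,nm,[(x[0].tolist(),x[1].round(1).tolist()) for x in blobs(d,lo,hi,6)])
t=b['pixels'];cv2.imwrite('pics/c3.png',np.vstack([cv2.resize(t[120:200,260:420],(640,320),interpolation=cv2.INTER_CUBIC),cv2.resize(w['pixels'],(448,280))[:, :] if 0 else cv2.copyMakeBorder(cv2.resize(w['pixels'],(448,280)),0,0,0,192,0)]))
```

```text
[0.40185425 0.03286212 0.24822541]
s red [([385, 313, 32, 15, 115], [400.3, 319.5]), ([383, 305, 29, 18, 109], [397.1, 313.8]), ([421, 253, 32, 9, 83], [436.0, 256.8]), ([422, 249, 31, 7, 79], [436.7, 251.9]), ([329, 226, 6, 5, 22], [331.4, 227.7])]
s teal [([59, 0, 197, 69, 3894], [158.3, 25.0]), ([153, 85, 46, 24, 311], [178.6, 94.6]), ([160, 316, 18, 34, 294], [168.4, 332.8]), ([193, 3, 61, 15, 208], [220.7, 9.4]), ([154, 95, 26, 20, 82], [167.0, 103.7])]
s orange [([292, 127, 25, 18, 182], [304.4, 137.9])]
t red [([342, 88, 28, 22, 198], [356.7, 99.8]), ([274, 84, 16, 28, 170], [282.3, 98.3]), ([363, 141, 7, 7, 36], [365.9, 144.1])]
t teal [([327, 216, 88, 69, 5577], [369.7, 250.2]), ([307, 213, 110, 187, 5292], [337.8, 336.5]), ([416, 212, 22, 188, 3165], [427.4, 306.1]), ([479, 245, 20, 33, 267], [489.1, 261.0]), ([289, 150, 3, 6, 15], [290.1, 152.7])]
t orange [([237, 245, 33, 33, 807], [252.9, 260.7])]
w red [([359, 175, 27, 27, 572], [372.3, 188.2]), ([550, 206, 36, 43, 521], [567.7, 226.5]), ([576, 100, 26, 19, 310], [588.3, 109.7]), ([571, 296, 17, 19, 243], [578.8, 305.3])]
w teal [([0, 23, 14, 80, 785], [4.8, 62.0]), ([0, 263, 38, 25, 459], [20.9, 277.5]), ([0, 285, 40, 11, 160], [20.6, 290.7]), ([73, 242, 34, 11, 159], [87.5, 248.3]), ([602, 108, 15, 11, 115], [608.6, 112.6]), ([577, 244, 15, 12, 105], [583.9, 251.0])]
w orange [([300, 0, 45, 6, 188], [321.6, 1.9])]
```

View pics/c3.png

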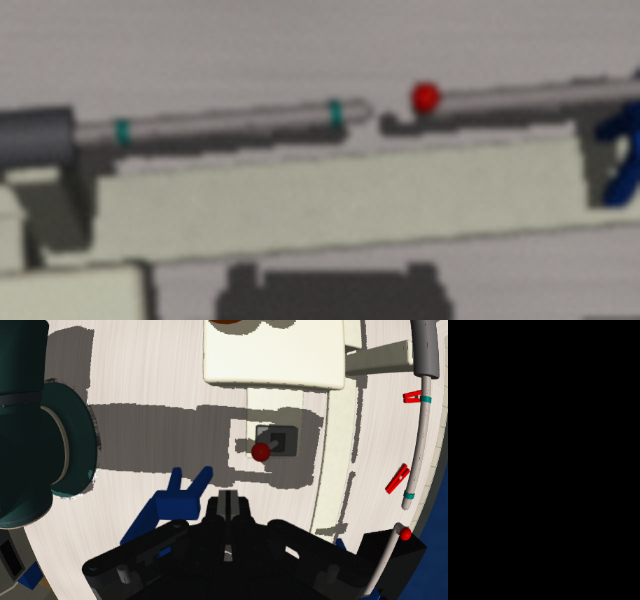

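The top crop shows the rail out, with teal bands at about (290.5,152.5) and (343.8,148), and its tip near (352,147), next to the stop at (366,144). The wrist view shows the lock ball at (372,188) and the big loose hanger to its left, which I must clear.

Run:
```python
from m import *
b=load('t1');a=load('s1');w=load('w2');b0=load('t0');a0=load('s0')
s=telemetry.state();q=s['orientation'];psi=2*np.arctan2(q[1],q[0]);p=s['position'];print(psi,p)
T=np.array([[np.cos(psi),np.sin(psi)],[np.sin(psi),-np.cos(psi)]])
lw=plane(w,372.3,188.2,.104,True); print('lock',lw,plane(b0,338.5,233.5,.104))
for n,P in (('lockw',lw),('lock',np.array([.4436,.0395]))): print(n,T@(P[:2]-p[:2]))
# big hanger: tab top
c=cross(ray(a0,213,158),ray(b0,375,275)); print('big tab?',c)
c0=b0['pixels'][255:310,350:415]
B1,B2=plane(b,290.5,152.5,.216),plane(b,343.8,148,.216); print('bands',B1,B2,np.linalg.norm(B1-B2),'mid',(B1+B2)/2,'dir',np.arctan2((B2-B1)[0],-(B2-B1)[1]))
for (u,v) in ((290.5,152.5),(343.8,148)): pass
print('tip',plane(b,352,147,.21),'stop',plane(b,366,144.3,.234))
for k in ((366,268),(400,268),(366,301),(400,301),(382,284)): print(k,plane(b0,*k,.2)[:2],plane(b0,*k,.05)[:2])
cv2.imwrite('pics/c4.png',np.hstack([cv2.resize(c0,(520,440),interpolation=cv2.INTER_CUBIC)]))
```

```text
1.6628627923898056 [0.40185425 0.03286212 0.24822541]
lock [0.4446834  0.03895446 0.104     ] [0.44334941 0.03958292 0.104     ]
lockw [0.00212898 0.04320787]
lock [0.00277181 0.04217922]
big tab? (array([ 0.34658004, -0.025737  ,  0.29838045]), np.float64(0.034055785226344844))
bands [0.60163214 0.14326072 0.216     ] [0.61134214 0.03379534 0.216     ] 0.10989519572202473 mid [0.60648714 0.08852803 0.216     ] dir 0.08847228461312767
tip [0.61529687 0.01639483 0.21      ] stop [ 0.6137138 -0.0095599  0.234    ]
(366, 268) [ 0.36817272 -0.00992016] [ 0.36497267 -0.0284886 ]
(400, 268) [ 0.36849237 -0.07777728] [ 0.36535413 -0.10946714]
(366, 301) [ 0.30392389 -0.00891014] [ 0.28830015 -0.02728328]
(400, 301) [ 0.30429602 -0.07592042] [ 0.28874424 -0.10725122]
(382, 284) [ 0.33698245 -0.04118044] [ 0.32775119 -0.06579364]
```

Run:
```python
from m import *
w=load('w2');b0=load('t0');a0=load('s0')
print(w['vertical_fov'],w['cx'],w['cy'],ray(w,320,200,True)[0])
for st,c,m in blobs(w,(105,100,25),(130,255,255),8): print(st.tolist(),c.round(1).tolist(),[plane(w,*c,z,True)[:2].round(3).tolist() for z in (.1,.2)])
for z in (.2,.25,.3): print(z,plane(a0,215,157,z)[:2],proj(b0,plane(a0,215,157,z)))
W=w['pixels'][200:400,0:320]; cv2.imwrite('pics/c4.png',np.hstack([cv2.resize(W,(480,300),interpolation=cv2.INTER_CUBIC),cv2.resize(b0['pixels'][255:310,350:415],(320,300),interpolation=cv2.INTER_CUBIC)]))
```

```text
65.70646984690485 325.5008862084946 200.97432481129988 [0.39512289 0.10644358 0.38016588]
[567, 201, 73, 199, 6356] [617.8, 333.4] [[0.996, -0.195], [0.782, -0.087]]
[171, 209, 133, 114, 5405] [243.7, 262.7] [[0.324, -0.054], [0.349, 0.003]]
[25, 344, 37, 42, 788] [44.7, 366.4] [[-0.168, -0.407], [0.033, -0.224]]
[513, 381, 31, 19, 258] [531.8, 393.5] [[0.812, -0.31], [0.663, -0.161]]
[224, 323, 21, 18, 171] [234.3, 331.3] [[0.308, -0.153], [0.339, -0.06]]
[479, 312, 15, 17, 133] [485.6, 319.2] [[0.62, -0.117], [0.54, -0.037]]
0.2 [0.25962197 0.02249685] (np.float64(350.30004431785983), np.float64(324.1461034592623))
0.25 [ 0.29789203 -0.00532292] (np.float64(367.47422000159236), np.float64(307.27243101218494))
0.3 [ 0.3361621  -0.03314268] (np.float64(386.94182975189295), np.float64(288.1454536070772))
```

View pics/c4.png

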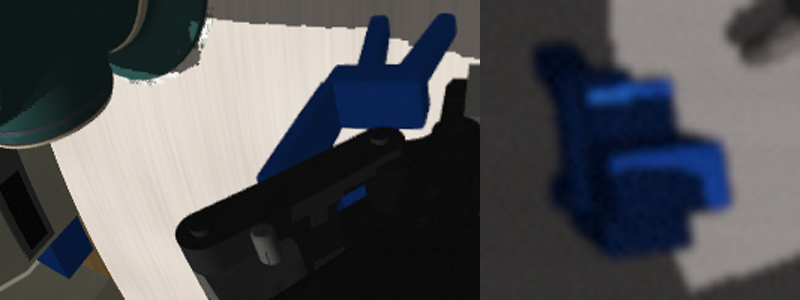

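The wrist crop shows the big hanger standing left of the gripper. Its tab top is at roughly (0.336, -0.033, 0.30), so I'll descend offset to the +y side to stay clear of it.

>>> drive_tool(
  plan="0.038 0.03 0 0 0 0 0;0 0 0.12 0 0 0 0;0 0 0.13 0 0 0 0;0 0 0.13 0 0 0 0;0 0 0.12 0 0 0 0",
)

```text
t: 20.8
position: [0.41, 0.046, 0.0969]
orientation: [0.673, 0.739, -0.0, -0.0]
contact_force: [-0.5, -0.3, -1.1]
grip_width: -0.0
gripper_force: 0.0
```

>>> drive_tool(
  plan="0 0.02 0 0 0 0 0;0 0.03 0 0 0 0 0;0 0.03 0 0 0 0 0",
)

```text
t: 21.18
position: [0.4354, 0.0472, 0.1]
orientation: [0.674, 0.739, 0.001, 0.001]
contact_force: [-1.6, 0.3, 1.3]
grip_width: -0.002
gripper_force: 0.8
```

>>> drive_tool(
  plan="0 0.035 0 0 0 0 0;0 0.035 0 0 0 0 0;0 0.035 0 0 0 0 0;0 0.03 0 0 0 0 0;0 0.02 0 0 0 0 0",
)

```text
t: 21.8
position: [0.4806, 0.051, 0.0981]
orientation: [0.674, 0.739, -0.0, -0.0]
contact_force: [-1.1, -0.5, -0.9]
grip_width: -0.003
gripper_force: 0.4
```

>>> drive_tool(
  plan="0 0.02 0 0 0 0 0",
)

```text
t: 21.92
position: [0.4864, 0.0516, 0.0981]
orientation: [0.674, 0.739, -0.0, -0.0]
contact_force: [-0.6, 0.2, -0.9]
grip_width: 0.005
gripper_force: 0.5
```

>>> drive_tool(
  plan="0 0.015 0 0 0 0 0",
)

```text
t: 22.05
position: [0.4909, 0.052, 0.0982]
orientation: [0.674, 0.739, -0.0, -0.0]
contact_force: [-0.7, -0.5, -0.1]
grip_width: 0.001
gripper_force: 0.5
```

>>> drive_tool(
  plan="0 0.015 0 0 0 0 0",
)

```text
t: 22.18
position: [0.495, 0.0524, 0.0982]
orientation: [0.674, 0.739, -0.0, -0.0]
contact_force: [-14.8, -1.9, 0.7]
grip_width: 0.003
gripper_force: 7.8
```

>>> drive_tool(
  plan="0 0.01 0 0 0 0 0",
)

```text
t: 22.3
position: [0.4961, 0.0525, 0.0977]
orientation: [0.674, 0.739, -0.002, -0.002]
contact_force: [-36.6, -3.4, 14.3]
grip_width: -0.001
gripper_force: 18.3
```

>>> drive_tool(
  plan="0 0.01 0 0 0 0 0",
)

```text
t: 22.42
position: [0.4971, 0.0526, 0.0974]
orientation: [0.674, 0.739, -0.004, -0.004]
contact_force: [-60.5, -5.1, 26.9]
grip_width: -0.001
gripper_force: 30.5
```

>>> drive_tool(
  plan="0 -0.06 0 0 0 0 0;0 0 -0.18 0 0 0 0;0 0 -0.2 0 0 0 0;0 0 -0.2 0 0 0 0;0 0 -0.2 0 0 0 0",
)

```text
t: 23.05
position: [0.483, 0.0513, 0.3346]
orientation: [0.674, 0.739, 0.0, 0.0]
contact_force: [1.3, 0.2, 0.0]
grip_width: -0.002
gripper_force: 0.0
```

>>> drive_tool(
  plan="-0.175 0.101 -0.05 0 0 0 0.7;-0.175 0.101 -0.05 0 0 0 0.7;-0.175 0.101 0 0 0 0 0.7;-0.175 0.101 0 0 0 0 0.7;0 0 0 0 0 0 0.7",
)

```text
t: 23.68
position: [0.6246, -0.1498, 0.3601]
orientation: [0.675, 0.738, -0.001, -0.001]
contact_force: [0.1, 0.9, -0.3]
grip_width: 0.696
gripper_force: 0.0
```

Run:
```python
from m import *
w=grab('wrist','w3');b=grab('top','t2');a=grab('scene','s2')
s=telemetry.state();q=s['orientation'];psi=2*np.arctan2(q[1],q[0]);print(s['position'],psi,s['t'])
for k,d in (('s',a),('t',b),('w',w)): 
  for lo,hi in (((0,150,60),(4,255,255)),((105,120,40),(128,255,255))): print(k,[(x[0].tolist(),x[1].round(1).tolist()) for x in blobs(d,lo,hi,6)])
```

```text
[ 0.62299117 -0.1463576   0.36244991] 1.662674518854275 23.825
s [([383, 305, 34, 23, 233], [398.6, 316.9]), ([421, 253, 32, 9, 82], [436.4, 256.9]), ([422, 249, 31, 7, 76], [437.0, 251.9])]
s [([431, 105, 68, 35, 1358], [466.3, 121.4]), ([206, 160, 40, 67, 1016], [224.3, 191.6])]
t [([342, 89, 28, 21, 194], [356.8, 99.9]), ([274, 84, 16, 28, 165], [282.3, 98.5]), ([331, 195, 10, 11, 78], [335.2, 200.3]), ([363, 141, 7, 7, 35], [366.0, 144.1])]
t [([90, 98, 39, 77, 1762], [109.0, 135.7]), ([361, 263, 39, 39, 908], [379.4, 283.5]), ([409, 128, 33, 44, 579], [425.9, 146.4]), ([88, 160, 21, 18, 161], [95.5, 170.7])]
w [([429, 66, 39, 44, 555], [446.7, 88.3]), ([248, 3, 20, 19, 287], [257.5, 12.5]), ([324, 28, 18, 17, 246], [332.4, 36.0])]
w [([546, 0, 94, 400, 17067], [610.9, 262.1]), ([16, 48, 169, 48, 5359], [83.1, 73.2]), ([309, 155, 47, 69, 2125], [331.4, 187.9]), ([0, 272, 32, 49, 1086], [13.7, 296.4]), ([448, 384, 18, 12, 77], [458.0, 388.8])]
```

View pics/w3.png

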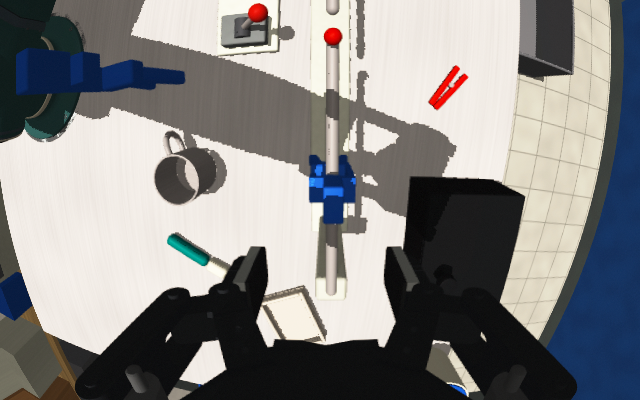

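The wrist view shows the tab straight ahead at about (333,198), between the open fingers (255–400), with the rail vertical. The stop is at (332,36) and the lock ball, now over, at (258,12).

Run:
```python
from m import *
w=load('w3')
for P in ([.6268,-.1461,.27],[.6268,-.1461,.224]): print(proj(w,P,True))
yaw=.091;O=np.array([.6268,-.1461])
R=np.array([[np.cos(yaw),-np.sin(yaw)],[np.sin(yaw),np.cos(yaw)]])
for dx,dy in ((-8,-15),(8,-15),(8,15),(-8,15)): print(np.round(proj(w,[*(O+R@[dx/1e3,dy/1e3]),.27],True),1))
c=cv2.resize(w['pixels'][140:240,290:375],None,fx=5,fy=5,interpolation=cv2.INTER_CUBIC);cv2.imwrite('pics/c5.png',c)
h=cv2.cvtColor(w['pixels'],cv2.COLOR_BGR2HSV)[:,:,2]
m=blobs(w,(105,120,40),(128,255,255),6)[2][2]
for v in range(156,226,4): x=np.where(m[v])[0]; print(v,x.min(),x.max(),int(np.median(h[v][x])))
# rail axis near, stop
print([plane(w,u,v,.21,True)[:2] for u,v in ((331.5,130),(331.5,265))])
```

```text
(np.float64(329.2502954027985), np.float64(204.97848731943733))
(np.float64(328.8255888463414), np.float64(189.3706880347605))
[318.8 223.6]
[339.6 223.6]
[340.1 185.6]
[318.5 185.6]
156 309 346 76
160 309 346 75
164 310 348 86
168 311 350 100
172 311 352 98
176 310 354 80
180 309 355 99
184 309 355 99
188 309 354 101
192 309 354 103
196 309 354 99
200 310 354 99
204 324 342 99
208 324 342 99
212 324 342 99
216 323 342 99
220 323 342 97Traceback (most recent call last):
  File "<stdin>", line 10, in <module>
    return umr_minimum(a, axis, None, out, keepdims, initial, where)
ValueError: zero-size array to reduction operation minimum which has no identity
```

View pics/c5.png

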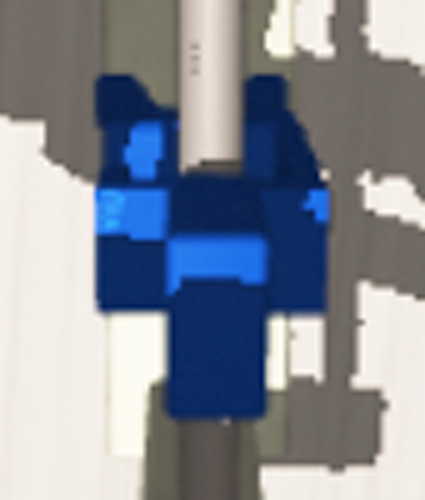

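The crop shows the tab's bright-edged top face centred at (333,205), about 3 mm to the tool's +y of where I predicted. It is upright on the rail, and the fingers straddle it well.

>>> drive_tool(
  plan="0 0.02 0.08 0 0 0 0.7;0 0 0.12 0 0 0 0.7;0 0 0.12 0 0 0 0.7;0 0 0.08 0 0 0 0.7;0 0 0 0 0 0 0.7",
)

```text
t: 24.45
position: [0.6283, -0.145, 0.2415]
orientation: [0.673, 0.739, -0.0, -0.001]
contact_force: [-0.9, 0.1, 0.3]
grip_width: 0.703
gripper_force: 0.0
```

>>> drive_tool(
  plan="0 0 0 0 0 0 0.4;0 0 0 0 0 0 0;0 0 0 0 0 0 0;0 0 0 0 0 0 0;0 0 0 0 0 0 0",
  squeeze=50,
)

```text
t: 25.08
position: [0.6293, -0.1462, 0.2437]
orientation: [0.674, 0.739, 0.0, 0.001]
contact_force: [-0.9, 0.9, 5.1]
grip_width: 0.184
gripper_force: 48.7
```

>>> drive_tool(
  plan="0 0 -0.03 0 0 0 0;0 0 -0.04 0 0 0 0;0 0 -0.035 0 0 0 0;0 0 0 0 0 0 0;0 0 0 0 0 0 0",
)

```text
t: 25.7
position: [0.629, -0.1462, 0.2735]
orientation: [0.674, 0.739, -0.0, -0.0]
contact_force: [-0.9, 0.3, -2.5]
grip_width: 0.177
gripper_force: 48.9
```

Run:
```python
from m import *
w=grab('wrist','w4');a=grab('scene','s3')
s=telemetry.state();print(s['position'],s['contact_force'],s['gripper_force'],s['t'])
for st,c,m in blobs(w,(0,150,60),(4,255,255),4): print(st.tolist(),c.round(1),plane(w,*c,.226,True))
W=w['pixels'][100:400,180:500];S=a['pixels'][210:340,230:370]
cv2.imwrite('pics/c6.png',np.hstack([cv2.resize(W,(426,400)),cv2.resize(S,(374,348),interpolation=cv2.INTER_CUBIC) if 0 else cv2.resize(S,(374,400),interpolation=cv2.INTER_CUBIC)]))
print(telemetry.state()['orientation'])
```

```text
[ 0.62896241 -0.14615231  0.27323961] [ 0.13354445 -0.49369896 -1.97395819] 48.869009613990784 25.8
[445, 61, 46, 52, 787] [466.3  87.6] [ 0.70574524 -0.04690628  0.226     ]
[315, 0, 27, 21, 479] [327.9   9.2] [ 0.61784813 -0.01220092  0.226     ]
[226, 0, 18, 4, 51] [234.2   1.1] [ 0.56185624 -0.00849109  0.226     ]
[ 6.73918618e-01  7.38805492e-01 -1.71044537e-04 -3.34369356e-04]
```

View pics/c6.png

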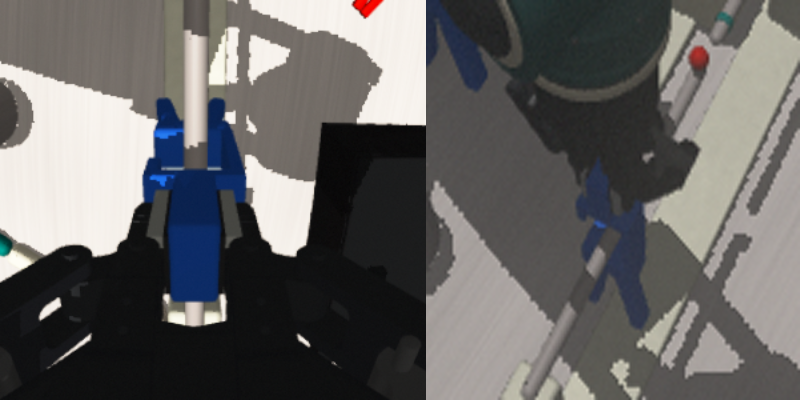

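The left crop shows the tab held between the pads with the rail still inside the hook. The right crop shows the hanger upright, with the red stop ahead in line.

>>> drive_tool(
  plan="0.04 0 0 0 0 0 0;0.07 0 0 0 0 0 0;0.08 0 0 0 0 0 0;0.08 0 0 0 0 0 0;0.08 0 0 0 0 0 0",
)

```text
t: 26.42
position: [0.6191, -0.0395, 0.2739]
orientation: [0.674, 0.739, 0.0, 0.0]
contact_force: [1.0, 0.4, -1.5]
grip_width: 0.181
gripper_force: 48.8
```

>>> drive_tool(
  plan="0.06 0 0 0 0 0 0;0.06 0 0 0 0 0 0",
)

```text
t: 26.68
position: [0.616, -0.0043, 0.2739]
orientation: [0.674, 0.739, 0.0, 0.0]
contact_force: [-0.6, -0.5, -1.8]
grip_width: 0.179
gripper_force: 48.8
```

>>> drive_tool(
  plan="0.08 0 0 0 0 0 0;0.08 0 0 0 0 0 0;0.08 0 0 0 0 0 0;0.05 0 0 0 0 0 0;0.025 0 0 0 0 0 0",
)

```text
t: 27.3
position: [0.6074, 0.0891, 0.2738]
orientation: [0.674, 0.739, -0.0, 0.0]
contact_force: [-0.4, -0.1, -0.8]
grip_width: 0.183
gripper_force: 48.8
```

Run:
```python
from m import *
w=grab('wrist','w5')
s=telemetry.state();print(s['position'],s['contact_force'],s['orientation'],s['t'])
for st,c,m in blobs(w,(78,80,40),(98,255,255),6): print(st.tolist(),c.round(1),plane(w,*c,.216,True))
cv2.imwrite('pics/c7.png',w['pixels'])
```

```text
[0.60735753 0.08941372 0.27376875] [-0.4029289   0.72778293 -1.13772891] [ 6.73682331e-01  7.39021047e-01  3.44615131e-05 -8.28382990e-05] 27.35
[318, 137, 22, 11, 219] [328.5 142.3] [0.6041645 0.143063  0.216    ]
[20, 242, 30, 14, 102] [ 32.5 249.8] [0.31131339 0.02510352 0.216     ]
```

>>> drive_tool(
  plan="0 0 0.025 0 0 0 0;0 0 0.035 0 0 0 0;0 0 0.025 0 0 0 0;0 0 0.01 0 0 0 0;0 0 0.005 0 0 0 0",
)

```text
t: 27.98
position: [0.6075, 0.0882, 0.2437]
orientation: [0.674, 0.739, -0.0, -0.0]
contact_force: [-1.4, -0.3, 2.9]
grip_width: 0.181
gripper_force: 49.5
```

>>> drive_tool(
  plan="0 0 0 0 0 0 0;0 0 0 0 0 0 0",
)

```text
t: 28.22
position: [0.6076, 0.0883, 0.244]
orientation: [0.674, 0.739, 0.0, 0.0]
contact_force: [0.3, -0.0, -1.2]
grip_width: 0.182
gripper_force: 48.9
```

>>> drive_tool(
  plan="0 0 0.004 0 0 0 0;0 0 0.003 0 0 0 0;0 0 0 0 0 0 0",
)

```text
t: 28.6
position: [0.6077, 0.0884, 0.2436]
orientation: [0.674, 0.739, 0.001, 0.001]
contact_force: [-4.3, -1.1, 10.8]
grip_width: 0.177
gripper_force: 50.8
```

Resting on the rail (10.8 N up). I'll check the picture, then open gently.

Run:
```python
from m import *
w=grab('wrist','w6');a=grab('scene','s4')
cv2.imwrite('pics/c8.png',np.hstack([cv2.resize(w['pixels'][100:400,180:500],(426,400)),cv2.resize(a['pixels'][120:300,280:448],(374,400),interpolation=cv2.INTER_CUBIC)]))
```

```text
(no output)
```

View pics/c8.png

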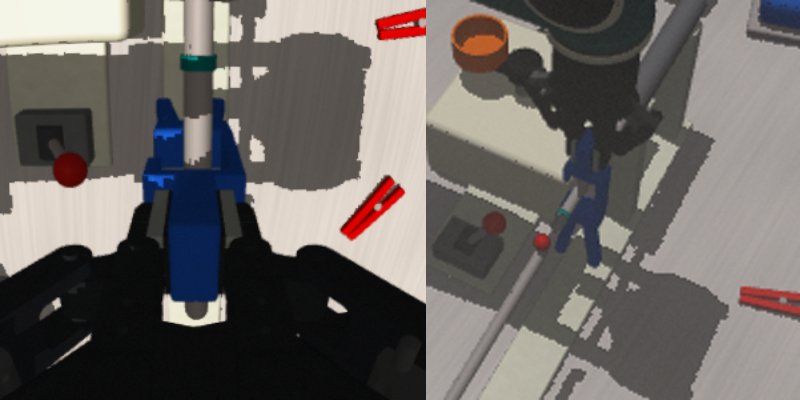

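The crop shows the hook over the wound-out rail between the teal bands, with the lock lever over. Releasing now.

>>> drive_tool(
  plan="0 0 -0.004 0 0 0 0.25;0 0 0 0 0 0 0.4;0 0 0 0 0 0 0.7;0 0 0 0 0 0 0.7;0 0 -0.05 0 0 0 0.7",
)

```text
t: 29.32
position: [0.6071, 0.0883, 0.2573]
orientation: [0.674, 0.739, -0.001, -0.001]
contact_force: [0.3, 0.6, 0.8]
grip_width: 0.7
gripper_force: 0.0
```

>>> drive_tool(
  plan="0 0 -0.1 0 0 0 0.7;0 0 -0.15 0 0 0 0.7;0 0 -0.15 0 0 0 0.7;-0.1 -0.15 0 0 0 0 0.7;-0.1 -0.15 0 0 0 0 0.7",
)

```text
t: 29.95
position: [0.5224, 0.0198, 0.3792]
orientation: [0.674, 0.739, 0.0, 0.0]
contact_force: [0.2, -1.2, -0.2]
grip_width: 0.705
gripper_force: 0.0
```

>>> drive_tool(
  plan="-0.1 -0.15 0 0 0 0 0.7;0 0 0 0 0 0 0.7;0 0 0 0 0 0 0.7;0 0 0 0 0 0 0.7;0 0 0 0 0 0 0.7",
)

```text
t: 30.58
position: [0.4818, -0.0132, 0.3776]
orientation: [0.674, 0.739, -0.0, -0.0]
contact_force: [0.4, -0.1, -0.6]
grip_width: 0.701
gripper_force: 0.0
```

Run:
```python
from m import *
a=grab('scene','s5');b=grab('top','t5');s=telemetry.state();print(s['position'],s['t'])
for k,d in (('t',b),('s',a)): print(k,[(x[0].tolist(),x[1].round(1).tolist()) for x in blobs(d,(105,100,30),(128,255,255),6)],[(x[0].tolist(),x[1].round(1).tolist()) for x in blobs(d,(78,80,40),(98,255,255),8,8)],[x[1].round(1).tolist() for x in blobs(d,(0,150,60),(4,255,255),8)])
cv2.imwrite('pics/c9.png',np.hstack([cv2.resize(b['pixels'][110:240,220:390],(480,367),interpolation=cv2.INTER_CUBIC),cv2.resize(a['pixels'][110:300,280:430],(290,367),interpolation=cv2.INTER_CUBIC)]))
```

```text
[ 0.48166937 -0.01332442  0.3776387 ] 30.675
t [([579, 19, 61, 66, 3362], [611.1, 51.4]), ([88, 98, 41, 80, 2006], [107.6, 138.9]), ([310, 139, 15, 39, 411], [317.3, 154.9])] [([340, 78, 207, 322, 37828], [436.7, 230.9]), ([384, 199, 52, 11, 271], [409.8, 204.1]), ([289, 150, 3, 6, 15], [290.1, 152.7])] [[282.4, 98.5], [334.8, 200.1], [350.8, 92.2], [347.1, 97.3]]
s [([431, 105, 68, 36, 1568], [465.1, 122.4]), ([206, 151, 29, 51, 534], [217.2, 170.9]), ([217, 194, 24, 16, 172], [228.1, 201.4]), ([347, 177, 12, 11, 76], [352.5, 182.0]), ([342, 189, 5, 9, 30], [344.6, 193.4]), ([357, 194, 6, 9, 22], [359.3, 197.8])] [([169, 0, 115, 41, 1447], [239.1, 10.9]), ([172, 72, 42, 41, 480], [194.2, 90.4]), ([160, 315, 18, 35, 293], [168.3, 332.6]), ([116, 0, 24, 9, 97], [129.3, 2.8]), ([158, 0, 10, 1, 10], [162.5, 0.0]), ([362, 179, 4, 3, 9], [363.6, 179.9]), ([200, 101, 4, 4, 8], [201.8, 102.6])] [[400.2, 319.6], [397.2, 313.7], [436.2, 256.9], [436.7, 251.9]]
```

View pics/c9.png

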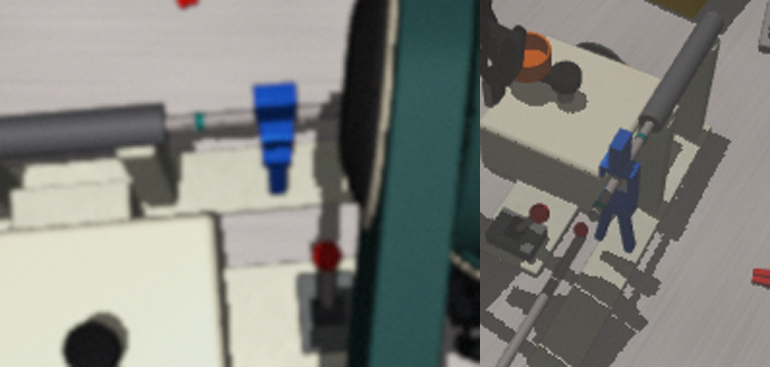

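The crop shows the hanger hanging upright between the bands and clear of the robot. The rail is still fully out (its band is still at (290,153) in the top view), and the lever is over at (335,200).

```bash
python3 -c "
from rig import robot; print(robot.close_job())"
```

```text
the job is handed in; nothing more can be done
None
```

The job is handed in at about 31 s, with no verdict returned: the rail was wound out to its hard stop, the lock lever pushed fully over, and the blue hanger left hanging freely between the teal bands.

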